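Take the 30 mm filter out of the drawer with the tongs

ROBOT

A 6-joint arm with a two-finger parallel gripper is mounted at the origin on the work surface. World frame = base frame: x ahead of the robot, y to its left, z up, the work surface at z = 0. Lengths are in m, angles in rad, forces in N, time in s.
With the tool pointing down it reaches from about 0.275 to 0.85 m from the base axis. Payload 19 kg.
Tool frame: the origin (TCP) lies at the very end of the fingers, on their centre line; the grasp point (between the pads) lies 19 mm behind it; z points along the fingers, y is the line along which they close (so a half turn about z gives the same grasp; the last joint's range is limited). The gripper opens to 85 mm and grips with 20 to 120 N. Pads are 22 mm wide; open, the fingers measure 114 mm over their backs; the gripper's body (76 mm by 85 mm) begins 54 mm behind the grasp point. The pads swing forward as they close: fully open they stand 13 mm farther back than shut.
Start: joints at [-1.293, 0.15, 1.437, -0, 1.554, -0.134], TCP at [0.23, -0.527, 0.231] pointing down, gripper open.
Joint ranges: [-2.8, 2.8], [-0.68, 2.1], [0.12, 2.68], [-1.39, 4.53], [0.16, 2.79], [-2.81, 2.81]. Speed limits (rad/s): [1.89, 1.89, 2.22, 3.01, 3.01, 3.01].

INTERFACE

Orientations are given as [roll, pitch, yaw] about the fixed x, y, z axes, in that order (R = Rz(yaw) Ry(pitch) Rx(roll)).
In Python, from bench import manip gives the robot as it stands.
- The arm moves only by the shell command python3 -m jog 'ROWS' [OPENING] [FORCE]. ROWS is JSON, one flat list of numbers, 6 for each row, row after row: the shift along the world's x, y, z in m, then the turn, a rotation vector about the world's x, y, z in rad. In form: [x, y, z, ax, ay, az, x, y, z, ax, ay, az, ...]. A call has 1 to 10 rows; each row shifts and turns the commanded pose from where the row before left it; what a row does not reach is not made up. A row lasts 1/8 s, in which the tool goes at most 62.5 mm and 10.7 degrees, less where a joint would pass 70% of its speed; a pose out of reach is approached as far as the arm can. A call is refused whole if a number of a shift passes 0.0625 or a number of a turn 0.188, either way. A call with a gripper value outside its range is refused whole. OPENING is the opening, from 0 (shut) to 1 (fully open), set as the call begins (- or left out, the last holds). The fingers move at their own pace and stop on an object; FORCE is the grip in N (left out, the last holds). Time passes only in rows, so rows that do not move let the fingers close. It gives the time, the measured TCP pose, the force, the opening and the grip force at its end, in the units of the state.
- manip.get_obs(): the state, without advancing time (a new reading comes with each control period).
- manip.camera(name): name is "scene" or "top" or "wrist"; returns a dict with "image" (400x640x3 uint8, red, green, blue), "intrinsics" (3x3 intrinsics, pixels), "k1" (the pictures are not rectified: a ray, as slopes to the right and down, at radius r is drawn at 1 + k1 r^2 times it, then the intrinsics apply), "T" (4x4, takes a point from camera to world coordinates); the wrist camera has in their place "hand_eye" (4x4, takes a point from camera to tool coordinates, whose origin is the TCP and whose axes are the flange's). Camera axes: x right, y down, z forward; pixel columns grow to the right and rows downward; lengths in m; the calibration is good to about 2 mm. A picture is of the moment at which its call begins: read the wrist's pose just before it. There is no depth.
- manip.finish_job(): hands the job in; it is judged then, once.
The state is a dict: "clock": time; "joint_pos": joint angles; "joint_vel": joint speeds; "joint_torque": joint torques, N m; "position": TCP position; "tool_rot": TCP orientation; "wrist_force": force on the tool from outside, world axes, zero at the start; "moment": the same for the moment, N m; "gripper_width": finger opening in m; "gripper_force": force on a finger pad.
Only numpy, scipy, OpenCV 4.12 (cv2) and the standard library are available. Lean on these libraries where they do the work, as an engineer would, in place of code of your own. Each camera call takes 0.05 s, during which the arm holds its last target. There are 200 camera calls.

TASK

Take the small spring tongs from their stand and use them to pick the 30 mm filter, the second smallest of the four round filters, out of its bay in the drawer, without the gripper itself touching any filter. Finish while still holding it: the filter pinched in the tongs' jaws, the tongs in the gripper, held still with the filter at least 12 cm above the bench. Leave everything else where it is.

Things in the scene. Friction and masses are not known exactly. Their poses are not given: they have to be found in the camera images.
- tongs: Steel spring tongs standing upright, jaws down, in the tong stand; 104 mm tall, 90 g. Body: the bow at the top (26 by 18 mm), with two hinged arms geared as mirror images. Origin: midway between the jaws, level with the open jaw tips (5 mm above the bench at the start). z up; x is the line along which the tongs open and close; half a turn about z gives the same tongs.
- tongs_grip (a point): Point on the tongs midway between their two rubber grip pads, 65 mm above the origin; squeeze the pads here along the tongs' x, from above. The pads are 61 mm over their outer faces when open, 26 mm wide (y), 16 mm tall; the bow's top is 39 mm above. A spring opens the tongs: 7 N on each pad starts to close them, 12 N closes them to 30 mm. Squeezed by 3 to 5 mm, they can be carried open.
- tongs_jaws (a point): Point between the jaws, 6 mm above the tongs' origin. V-shaped rubber jaws, 13 mm tall, 29 mm wide (y), gap 55 mm and 75 mm over the outside when open. Squeezing the pads 12 mm (to 49 mm over) closes the jaws on a 30 mm disc, plates upright, lower edges then 2 mm below the origin's level. A jaw moves 2.6 mm per mm of its pad. A 30 to 40 N squeeze holds firmly.
- jaw_a: Arm with grip pad and jaw on the tongs' +x side. Origin on its hinge, 10 mm to +x of the tongs' origin and 98 mm above it; axes parallel to the tongs' when open, turned about y by up to 0.33 rad when shut (0.18 rad on a 30 mm disc).
- jaw_b: Arm with grip pad and jaw on the tongs' -x side, mirror image of jaw_a. Origin on its hinge, 10 mm to -x of the tongs' origin and 98 mm above it.
- tong_stand: Low open aluminium trough fixed on the bench; the tongs stand in it. 96 mm (x) by 44 mm (y), 30 mm tall, walls and floor 5 mm, on a 120 by 70 mm foot. Origin: centre of the underside.
- drawer: Shallow plywood drawer fixed on the bench, 210 mm (x) by 233 mm (y), steel bar handle on its -x side. Origin: centre of its underside. Floor 6 mm above the bench, walls 6 mm thick with top at 34 mm, dark walnut dividers inside with top at 24 mm. Front row (-x): four filter bays; back row: blower nozzle, lens cap, and a coin compartment under a hinged aluminium flap.
- bays (a point): Middle of the drawer's front row, on its floor; axes as the drawer's. The four bays lie side by side along y, centres at -81, -27, +27, +81 mm from here; each is 108 mm long in x and 49 mm wide in y. The open tongs fit into a bay when they open along the drawer's x.
- filter_24: Round camera filter in a slim black plastic shell, a flat disc 24 mm in diameter and 10 mm thick with a clear glass window on top; smallest of four. About 14 g. Lies flat in one of the four front bays of the drawer, one filter per bay, roughly mid-bay. Origin: centre of its underside, z up; it looks the same at any yaw.
- filter_30: Round camera filter in a slim black plastic shell, a flat disc 30 mm in diameter and 10 mm thick with a clear glass window on top; second smallest of four, the one wanted. About 16 (11 to 23) g. Lies flat in one of the four front bays of the drawer, one filter per bay, roughly mid-bay. Origin: centre of its underside, z up; it looks the same at any yaw.
- filter_37: Round camera filter in a slim black plastic shell, a flat disc 37 mm in diameter and 10 mm thick with a clear glass window on top; second largest of four. About 19 g. Lies flat in one of the four front bays of the drawer, one filter per bay, roughly mid-bay. Origin: centre of its underside, z up; it looks the same at any yaw.
- filter_43: Round camera filter in a slim black plastic shell, a flat disc 43 mm in diameter and 10 mm thick with a clear glass window on top; largest of four. About 22 g. Lies flat in one of the four front bays of the drawer, one filter per bay, roughly mid-bay. Origin: centre of its underside, z up; it looks the same at any yaw.
- nozzle: Stainless steel blower nozzle, 68 mm long and 18 mm thick, lying in the drawer's back row. Origin: underside, about mid-length. Not needed.
- lens_cap: Black rubber lens cap, disc 58 mm in diameter, 9 mm thick, lying in the drawer's back row, middle compartment; it is no filter. Origin: centre of its underside. Not needed.
- bulb: Black rubber blower bulb, 52 mm in diameter and 50 mm tall, standing on the bench near the robot. Origin: centre of its underside. Not needed.
- lens: Camera lens standing on its mount, 72 mm in diameter and 80 mm tall, on the bench to the right of the drawer (-y side). Origin: centre of its underside. Not needed.
Not all that is in view belongs to the job. Leave any blue or turquoise look-alike of the tongs alone.

How it is judged:
On the way, in this order (a step that is already met when the one before it is completed fails the run):
1. the tongs are lifted clear of their stand in the gripper, the filter still in its bay (contact force between the fingers and tongs above 1 N and z of tongs in the frame of tong_stand above 0.035 m and contact force between tongs and tong_stand below 0.05 N and height (world z) of filter_30 below 0.015 m), for 0.2 s.
2. both jaws of the tongs are closed on the 30 mm filter (contact force between filter_30 and jaw_a above 0.5 N and contact force between filter_30 and jaw_b above 0.5 N and contact force between the fingers and tongs above 1 N), for 0.2 s.
At the end, for the whole second after the job is handed in: Both jaws pinch the 30 mm filter (over 0.5 N each), underside over 110 mm above the bench, slower than 30 mm/s; fingers hold the tongs (over 1 N); filter and tongs clear of drawer and stand, filter off fingers and arm; the other listed loose things within 20 mm of their starts (all of step 2 and height (world z) of filter_30 above 0.11 m and linear speed of filter_30 below 0.03 m/s and contact force between filter_30 and the fingers below 0.05 N and contact force between filter_30 and the arm below 0.05 N and contact force between each of filter_30, tongs and drawer below 0.05 N and contact force between each of filter_30, tongs and tong_stand below 0.05 N and distance of each of filter_24, filter_37, filter_43, nozzle, lens_cap, bulb, lens from where it was at the start of the episode below 0.02 m); the arm keeps its last pose, push and grip.
It fails at once if the gripper or arm touches a filter (contact force between any of filter_24, filter_30, filter_37, filter_43 and the fingers above 0.3 N or contact force between any of filter_24, filter_30, filter_37, filter_43 and the arm above 0.3 N).
It fails at once if another filter, the nozzle, lens cap, bulb or lens is moved by more than 25 mm (distance of any of filter_24, filter_37, filter_43, nozzle, lens_cap, bulb, lens from where it was at the start of the episode above 0.025 m).
It also fails if it takes over 46 s, if anything falls off the work surface, if the arm or the gripper's body presses on something with over 40 N, if the wrist force passes 120 N, or if a joint passes its speed limit or range.

## Working session

There is one attempt and no reset: what is moved stays moved. The work goes in short steps, Python scripts to look and compute and a shell command to move; the robot and the scene stay as the last step left them, time stands still between calls to the robot, and variables do not carry over. Pictures are saved under pics/ and viewed, at most 13 in all, crops included, and the job is handed in when it is done.

```bash
mkdir -p pics; cat > h.py <<'E'
import numpy as np, cv2
from bench import manip
def snap(name,fn):
    o=manip.get_obs(); c=manip.camera(name)
    cv2.imwrite('pics/'+fn,cv2.cvtColor(c['image'],cv2.COLOR_RGB2BGR))
    T=c.get('T')
    if T is None:
        from scipy.spatial.transform import Rotation as R
        W=np.eye(4);W[:3,:3]=R.from_euler('xyz',o['tool_rot']).as_matrix();W[:3,3]=o['position'];T=W@np.array(c['hand_eye'])
    np.savez('pics/'+fn+'.npz',K=c['intrinsics'],k1=c['k1'],T=T,img=c['image'])
def load(fn): return np.load('pics/'+fn+'.npz')
def px2w(d,uv,z):
    K,k,T=d['K'],float(d['k1']),d['T']
    s=cv2.undistortPoints(np.array(uv,float).reshape(-1,1,2),K,np.array([k,0,0,0,0.])).reshape(-1,2)
    r=np.c_[s,np.ones(len(s))]@T[:3,:3].T
    return T[:3,3]+r*((z-T[2,3])/r[:,2])[:,None]
def w2px(d,P):
    Ti=np.linalg.inv(d['T']);p=np.array(P,float).reshape(-1,3)
    return cv2.projectPoints(p,cv2.Rodrigues(Ti[:3,:3])[0],Ti[:3,3],d['K'],np.array([float(d['k1']),0,0,0,0.]))[0].reshape(-1,2)
E
python3 - <<'E'
from h import *
snap('top','top0.png');snap('scene','scene0.png')
o=manip.get_obs();print(o)
for n in('top0.png','scene0.png'):print(load(n)['T'],load(n)['K'],load(n)['k1'])
E
```

```text
{'clock': 0.1, 'joint_pos': array([-1.29299518e+00,  1.50899369e-01,  1.43794545e+00,  6.13547675e-06,
        1.55378730e+00, -1.34016117e-01]), 'joint_vel': array([-0.00064121, -0.00093631, -0.00210415,  0.00104472, -0.00021803,
       -0.00023087]), 'joint_torque': array([ 3.36633864e-03, -7.14383912e+01, -5.71793354e+01, -1.86746415e-04,
        7.05771919e-03, -1.37993411e-04]), 'position': array([ 0.23007385, -0.52672877,  0.2307674 ]), 'tool_rot': array([-3.14056334e+00, -1.44966976e-04,  4.11817077e-01]), 'wrist_force': array([0.04925222, 0.35086909, 0.39646558]), 'moment': array([-0.01165473,  0.02701459,  0.01913481]), 'gripper_force': 0.0, 'gripper_width': 0.08514643018094631}
[[ 1.99329647e-03 -9.82488333e-01  1.86313454e-01  2.89555797e-01]
 [-9.99997892e-01 -1.86660733e-03  8.55399001e-04 -1.64855691e-02]
 [-4.92645479e-04 -1.86314766e-01 -9.82489982e-01  1.28872575e+00]
 [ 0.00000000e+00  0.00000000e+00  0.00000000e+00  1.00000000e+00]] [[470.04028434   0.         314.8853963 ]
 [  0.         470.04028434 204.97212124]
 [  0.           0.           1.        ]] -0.08470769988637167
[[-0.16973809  0.7689249  -0.61639555  1.23100728]
 [ 0.98542419  0.12524405 -0.1151221   0.10396919]
 [-0.01132037 -0.62695169 -0.77897588  0.9754991 ]
 [ 0.          0.          0.          1.        ]] [[513.67711138   0.         317.5966813 ]
 [  0.         513.67711138 196.35539682]
 [  0.           0.           1.        ]] -0.06861763996680588
```

View pics/top0.png

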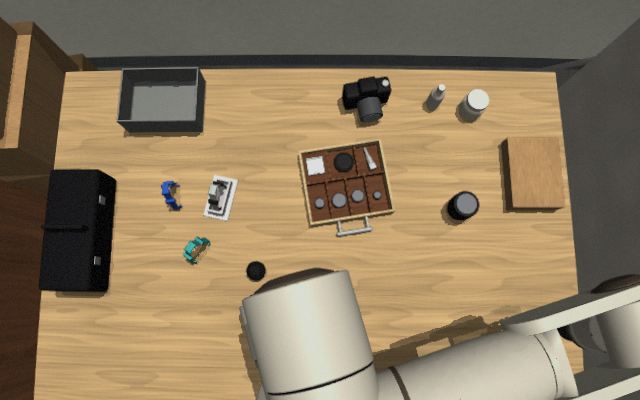

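View pics/scene0.png

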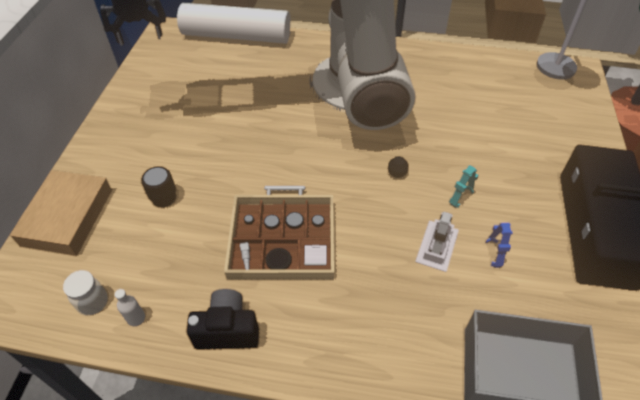

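The top view shows the drawer at about (346,182), with filters at (320,203), (340,201), (357,196) and (377,195). The steel tongs and their stand are at (220,197). The blue (172,195) and turquoise (196,250) ones are decoys. I'll zoom in on both.

```bash
python3 - <<'E'
from h import *
d=load('top0.png')
im=cv2.cvtColor(d['img'],cv2.COLOR_RGB2BGR)
a=cv2.resize(im[135:240,295:400],(600,600),interpolation=cv2.INTER_CUBIC)
b=cv2.resize(im[165:230,195:245],None,fx=4,fy=4,interpolation=cv2.INTER_CUBIC)
c=np.zeros((600,800,3),np.uint8);c[:,:600]=a;c[:b.shape[0],600:800]=b
cv2.imwrite('pics/crop0.png',c)
print(px2w(d,[(320,203),(340,201),(357,196),(377,195)],.016))
print(px2w(d,[(218,178),(237,181),(226,219),(205,214)],.003))
E
```

```text
[[ 0.53647097 -0.02947333  0.016     ]
 [ 0.54220195 -0.08469621  0.016     ]
 [ 0.55640498 -0.1318924   0.016     ]
 [ 0.55936136 -0.18744906  0.016     ]]
[[0.61043965 0.25860492 0.003     ]
 [0.60173299 0.20431485 0.003     ]
 [0.49324982 0.23141789 0.003     ]
 [0.50717848 0.2908758  0.003     ]]
```

View pics/crop0.png

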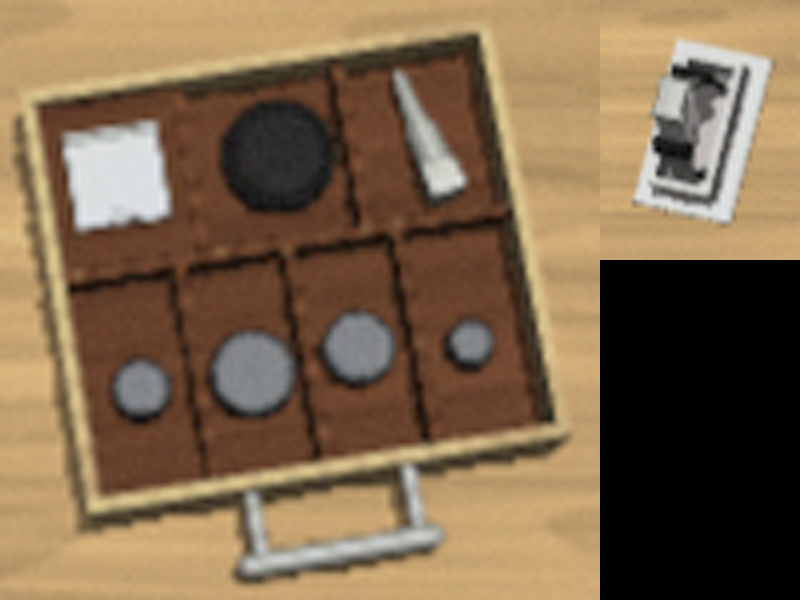

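The pixel diameters in the crop are about 58, 85, 72 and 48, from left to right. That makes the leftmost filter, at (319.5,203), the 30 mm one, at world (0.536,-0.029). Next I'll move over the drawer and look with the wrist camera.

```bash
python3 -m jog '[0.025,0.055,0.01,0,0,0.1, 0.025,0.055,0.01,0,0,0.1, 0.025,0.055,0.01,0,0,0.1, 0.025,0.055,0.01,0,0,0.1, 0.025,0.055,0.01,0,0,0.1, 0.025,0.055,0.01,0,0,0.1, 0.025,0.055,0.01,0,0,0.1, 0.025,0.055,0.01,0,0,0.1, 0.025,0.055,0,0,0,0.1, 0,0,0,0,0,0]' 1
python3 -c "
from h import *
snap('wrist','w1.png');print(manip.get_obs()['position'],load('w1.png')['T'])"
```

```text
clock: 1.35
position: [0.4559, -0.0284, 0.3109]
tool_rot: [-3.141, -0.001, 1.319]
wrist_force: [-0.4, -0.8, -0.8]
gripper_width: 0.0852
gripper_force: 0.0
[ 0.45535166 -0.03022538  0.31085365] [[ 9.68668354e-01 -2.38283761e-01 -7.00176364e-02  4.72537405e-01]
 [-2.48357767e-01 -9.29149541e-01 -2.73860456e-01  4.09792396e-02]
 [ 1.99644881e-04  2.82669381e-01 -9.59217379e-01  4.53506602e-01]
 [ 0.00000000e+00  0.00000000e+00  0.00000000e+00  1.00000000e+00]]
```

View pics/w1.png

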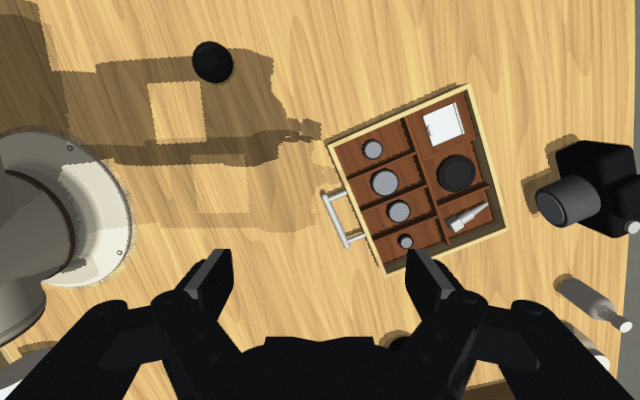

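The wrist view shows the drawer with outer corners at about (327,145), (469,85), (506,229) and (388,273). The 30 mm filter is at (373,149). I'll segment the filters and stand for accuracy, and move over the tongs.

```bash
python3 - <<'E'
from h import *
for n,cs,fs in (('w1.png',[(327,145),(469,85),(506,229),(388,273)],[(373,149),(385,182),(399,211),(406,242)]),
 ('top0.png',[(295+x/5.714,135+y/5.714) for x,y in((85,515),(22,103),(490,30),(568,435))],[(295+x/5.714,135+y/5.714) for x,y in((141,388),(253,373),(358,346),(469,343))])):
    d=load(n);c=px2w(d,cs,.034);print(n);print(c)
    e=lambda a,b:np.arctan2(*(c[b]-c[a])[1::-1])
    print('yaw',e(0,1),e(3,2),e(3,0)-np.pi/2,e(2,1)-np.pi/2,'len',[np.linalg.norm(c[i]-c[i-1]) for i in range(4)],'ctr',c.mean(0))
    f=px2w(d,fs,.016);print(f)
    y=e(0,1)/2+e(3,2)/2;R=np.array([[np.cos(y),np.sin(y)],[-np.sin(y),np.cos(y)]])
    print('in drawer',(f-c.mean(0))[:,:2]@R.T)
E
python3 -m jog '[0.01,0.055,0.01,0,0,0, 0.01,0.055,0.01,0,0,0, 0.01,0.055,0.01,0,0,0, 0.01,0.055,0.0,0,0,0, 0.01,0.0,0.0,0,0,0, 0.02,0,0,0,0,0, 0,0,0,0,0,0, 0,0,0,0,0,0]' 
python3 -c "
from h import *
snap('wrist','w2.png');print(manip.get_obs()['position'])"
```

```text
w1.png
[[ 0.47285202 -0.00410912  0.034     ]
 [ 0.67853438  0.0270206   0.034     ]
 [ 0.71205468 -0.19761055  0.034     ]
 [ 0.5190632  -0.22616784  0.034     ]]
yaw 0.15020850731927043 0.14690579268356327 0.20517506282514208 0.1481306808648688 len [np.float64(0.22681612146417368), np.float64(0.20802474100266113), np.float64(0.2271183906085289), np.float64(0.19509286884722318)] ctr [ 0.59562607 -0.10021673  0.034     ]
[[ 0.53735362 -0.02852725  0.016     ]
 [ 0.54516768 -0.08213626  0.016     ]
 [ 0.55784842 -0.13358376  0.016     ]
 [ 0.55979223 -0.18896575  0.016     ]]
in drawer [[-0.04701976  0.07952485]
 [-0.0472265   0.02534973]
 [-0.04230025 -0.02740799]
 [-0.04857502 -0.0824677 ]]
top0.png
[[ 0.47216598 -0.00199982  0.034     ]
 [ 0.67430935  0.0294519   0.034     ]
 [ 0.71223455 -0.19939752  0.034     ]
 [ 0.51088118 -0.23145395  0.034     ]]
yaw 0.15435351278062492 0.15787984109180375 0.16715304099238004 0.16422862878814004 len [np.float64(0.2326973644787929), np.float64(0.20457554051145324), np.float64(0.231970635458624), np.float64(0.2038891727370643)] ctr [ 0.59239777 -0.10084985  0.034     ]
[[ 0.5367407  -0.0285803   0.016     ]
 [ 0.54423012 -0.0827155   0.016     ]
 [ 0.55767308 -0.1337219   0.016     ]
 [ 0.55928257 -0.18766707  0.016     ]]
in drawer [[-0.04374349  0.08004439]
 [-0.04476227  0.02540307]
 [-0.03941344 -0.02707317]
 [-0.0462111  -0.08061254]]
clock: 2.4
position: [0.525, 0.1868, 0.3412]
tool_rot: [-3.141, 0.0, 1.31]
wrist_force: [-0.6, 0.3, 0.9]
gripper_width: 0.0859
gripper_force: 0.0
[0.5248652  0.18711123 0.34140295]
```

View pics/w2.png

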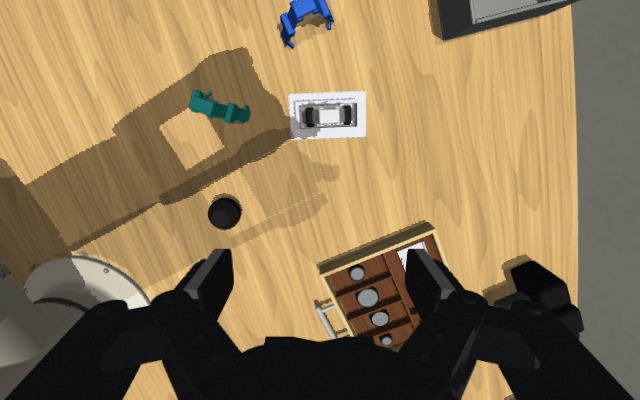

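The stand's foot has corners at about (289,95), (365,91), (366,136) and (292,139), and the tongs' bow and pads are centred near (329,117). I'll zoom in for precise corners.

```bash
python3 - <<'E'
from h import *
d=load('w2.png');im=cv2.cvtColor(d['img'],cv2.COLOR_RGB2BGR)
cv2.imwrite('pics/crop2.png',cv2.resize(im[85:145,282:372],None,fx=8,fy=8,interpolation=cv2.INTER_CUBIC))
E
```

```text
(no output)
```

View pics/crop2.png

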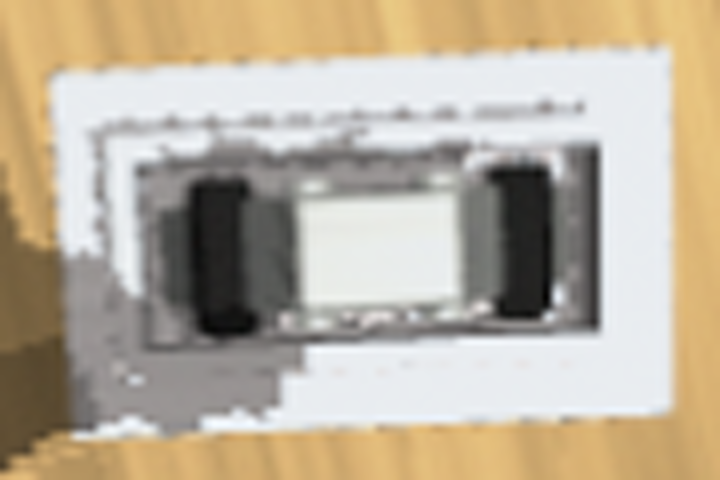

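```bash
python3 - <<'E'
from h import *
d=load('w2.png')
def f(pts,z,n):
    c=px2w(d,[(282+x/8,85+y/8) for x,y in pts],z)
    print(n,c.mean(0),'yaw',[round(float(np.arctan2(*(c[b]-c[a])[1::-1])),3) for a,b in((0,1),(3,2))],'len',[round(float(np.linalg.norm(c[i]-c[i-1])),4) for i in range(4)])
f([(52,72),(672,48),(676,410),(72,437)],.004,'foot')
f([(298,192),(462,188),(465,305),(302,310)],.109,'bow')
f([(188,182),(550,165),(552,318),(196,335)],.078,'pads')
d=load('top0.png')
print('bow/top', px2w(d,[(195+72/4,165+100/4)],.109))
E
```

```text
foot [0.55519276 0.24809265 0.004     ] yaw [-0.222, -0.216] len [0.0696, 0.1196, 0.0688, 0.1212]
bow [0.55426704 0.24868426 0.109     ] yaw [-0.236, -0.23] len [0.0176, 0.025, 0.0174, 0.0252]
pads [0.5535414  0.24829169 0.078     ] yaw [-0.214, -0.213] len [0.0247, 0.0597, 0.0246, 0.0597]
bow/top [[0.55210424 0.24758795 0.109     ]]
```

The tongs are at (0.5545, 0.2484) with yaw -0.22. The sizes check out: foot 120×70, bow 25×17.5, pads 60 apart. Now I'll approach.

```bash
python3 -m jog '[0.01,0.02,-0.05,0,0,0.02, 0.01,0.02,-0.05,0,0,0.02, 0.0095,0.0205,-0.05,0,0,0, 0,0,-0.04,0,0,0, 0,0,-0.02,0,0,0, 0,0,0,0,0,0, 0,0,0,0,0,0]' 1
python3 -m jog '[0,0,-0.02,0,0,0, 0,0,-0.02,0,0,0, 0,0,-0.02,0,0,0, 0,0,-0.013,0,0,0, 0,0,-0.01,0,0,0, 0,0,0,0,0,0, 0,0,0,0,0,0]' 1
python3 -c "
from h import *
snap('wrist','w3.png')"
```

```text
clock: 3.32
position: [0.555, 0.2485, 0.1327]
tool_rot: [3.14, -0.001, 1.351]
wrist_force: [0.2, 0.2, 0.6]
gripper_width: 0.0855
gripper_force: 0.0
clock: 4.2
position: [0.555, 0.2487, 0.049]
tool_rot: [3.141, -0.0, 1.352]
wrist_force: [0.3, 0.1, 0.1]
gripper_width: 0.0854
gripper_force: 0.0
```

View pics/w3.png

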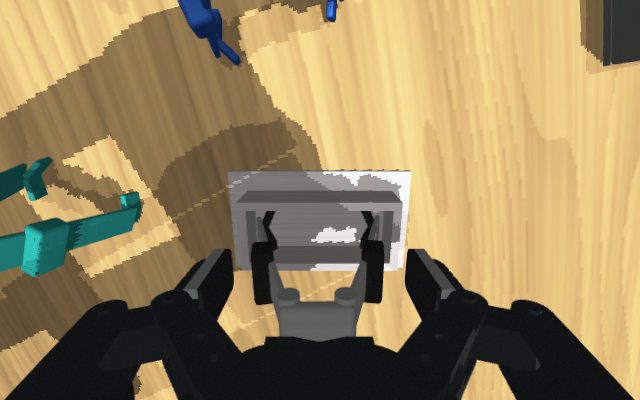

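The tongs sit centred between the open fingers, with rubber pads at (262,272) and (372,272), level with the finger pads. I'll close to about 57 mm.

```bash
python3 -m jog '[0,0,0,0,0,0, 0,0,0,0,0,0, 0,0,0,0,0,0, 0,0,0,0,0,0, 0,0,0,0,0,0, 0,0,0,0,0,0]' 0.67 40
```

```text
clock: 5.0
position: [0.5553, 0.2487, 0.0492]
tool_rot: [3.14, -0.001, 1.352]
wrist_force: [0.4, 0.2, 7.1]
gripper_width: 0.0577
gripper_force: 8.3
```

```bash
python3 -m jog '[0,0,0.005,0,0,0, 0,0,0.015,0,0,0, 0,0,0.02,0,0,0, 0,0,0.02,0,0,0, 0,0,0.02,0,0,0, 0,0,0.02,0,0,0, 0,0,0.01,0,0,0, 0,0,0,0,0,0, 0,0,0,0,0,0]'
python3 -c "
from h import *
snap('wrist','w4.png')"
```

```text
clock: 6.12
position: [0.5543, 0.2485, 0.1575]
tool_rot: [-3.141, 0.0, 1.352]
wrist_force: [0.3, 0.0, -0.5]
gripper_width: 0.0574
gripper_force: 7.6
```

View pics/w4.png

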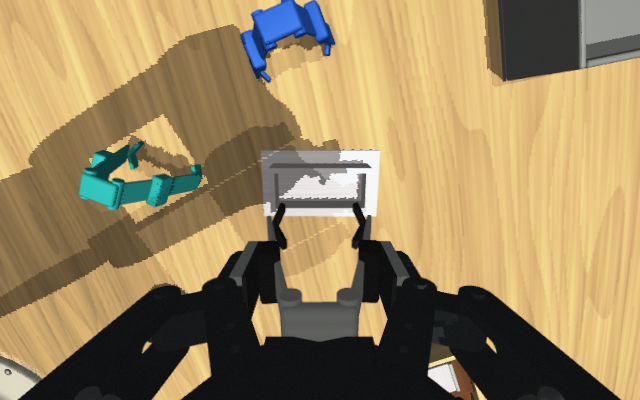

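The tongs have lifted clear, held level and symmetric. The jaws, at (280,225) and (360,225), are on the same row as before the lift. Next I'll carry them over the filter.

```bash
python3 -m jog '[-0.003,-0.035,0,0,0,0.0627, -0.003,-0.05,0,0,0,0.0627, -0.003,-0.055,0,0,0,0.0627, -0.003,-0.055,0,0,0,0.0627, -0.003,-0.05,0,0,0,0.0627, -0.0025,-0.032,0,0,0,0.0625, 0,0,-0.02,0,0,0, 0,0,-0.02,0,0,0, 0,0,0,0,0,0, 0,0,0,0,0,0]'
python3 - <<'E'
from h import *
snap('wrist','w5.png')
print(manip.get_obs()['position'])
d=load('w5.png');print(w2px(d,[(.537,-.0286,.016),(.537,-.0286,.062)]))
E
```

```text
clock: 7.42
position: [0.5373, -0.0284, 0.1188]
tool_rot: [3.141, 0.0, 1.728]
wrist_force: [0.9, -0.1, -0.5]
gripper_width: 0.0573
gripper_force: 7.6
[ 0.53745546 -0.02836188  0.11902157]
[[319.74672891 198.95211597]
 [319.97675189 217.00658394]]
```

View pics/w5.png

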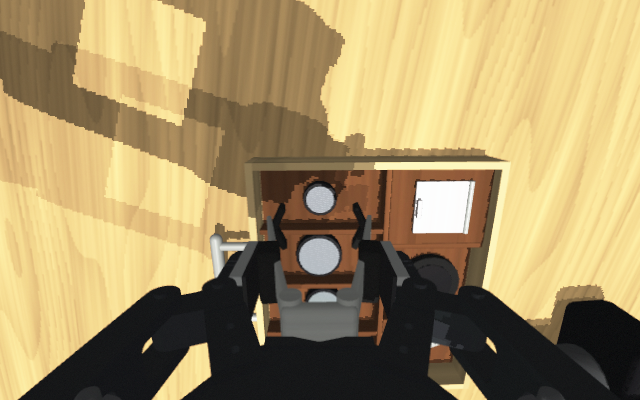

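The filter is at (320,200), as predicted, centred between the jaws and aligned with the bay. Descending.

```bash
python3 -m jog '[0,0,-0.015,0,0,0, 0,0,-0.015,0,0,0, 0,0,-0.012,0,0,0, 0,0,-0.01,0,0,0, 0,0,-0.007,0,0,0, 0,0,-0.003,0,0,0, 0,0,0,0,0,0, 0,0,0,0,0,0]'
python3 -c "
from h import *
snap('wrist','w6.png')"
```

```text
clock: 8.48
position: [0.5373, -0.0284, 0.0566]
tool_rot: [3.141, 0.0, 1.728]
wrist_force: [-0.2, -0.4, 0.4]
gripper_width: 0.0574
gripper_force: 7.6
```

View pics/w6.png

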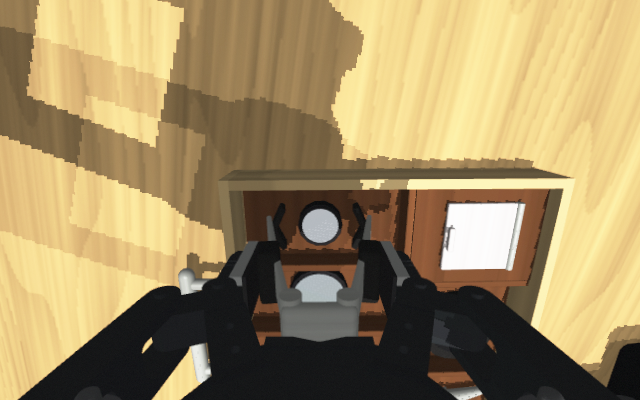

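The filter, at (320,225), is centred between the open jaws at (280,225) and (360,225), with no contact. Closing.

```bash
python3 -m jog '[0,0,0,0,0,0, 0,0,0,0,0,0, 0,0,0,0,0,0, 0,0,0,0,0,0, 0,0,0,0,0,0, 0,0,0,0,0,0, 0,0,0,0,0,0, 0,0,0,0,0,0]' 0.3 36
```

```text
clock: 9.52
position: [0.5372, -0.0284, 0.0564]
tool_rot: [3.141, 0.0, 1.728]
wrist_force: [0.0, -0.1, 3.5]
gripper_width: 0.0468
gripper_force: 37.1
```

```bash
python3 -m jog '[0,0,0.004,0,0,0, 0,0,0.01,0,0,0, 0,0,0.015,0,0,0, 0,0,0.02,0,0,0, 0,0,0.025,0,0,0, 0,0,0.025,0,0,0, 0,0,0.025,0,0,0, 0,0,0.02,0,0,0, 0,0,0.015,0,0,0, 0,0,0.005,0,0,0]'
python3 -m jog '[0,0,0,0,0,0, 0,0,0,0,0,0, 0,0,0,0,0,0, 0,0,0,0,0,0]'
python3 -c "
from h import *
snap('wrist','w7.png')"
```

```text
clock: 10.78
position: [0.5373, -0.0284, 0.2214]
tool_rot: [3.14, 0.0, 1.728]
wrist_force: [0.2, 0.7, -0.4]
gripper_width: 0.0469
gripper_force: 37.2
clock: 11.28
position: [0.537, -0.0284, 0.22]
tool_rot: [-3.141, -0.0, 1.728]
wrist_force: [0.2, -0.1, -0.2]
gripper_width: 0.0466
gripper_force: 37.2
```

View pics/w7.png

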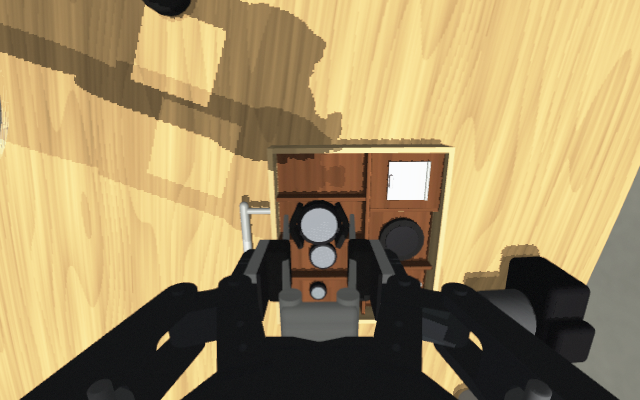

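The 30 mm bay at (320,175) is now empty and the filter is pinched level in the jaws at (319,225), about 0.17 m up. The other filters I can see lie in their bays. Handing in.

```bash
python3 -c "
from bench import manip
print(manip.finish_job())"
```

```text
the job is handed in; nothing more can be done
None
```

The job is handed in at about 11 s on the clock, with the 30 mm filter pinched in the tongs about 17 cm above the bench; the hand-in call returned no verdict.

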